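# Load the changeover carrier and lift it

## Task

Load the white changeover carrier: take the two black guide rods out of the rack and drop them foot-down into the carrier's two wells, one in each, right to the bottom, and let go of them while the carrier stands on the bench. Then lift the loaded carrier by its handle about 10 cm off the bench and keep it level and still; finish while holding it up there, without putting it down or letting go. Leave the brass rod in the rack and do not disturb the other things on the bench.

Things in the scene. Friction and masses are not known exactly. Their poses are not given: they have to be found in the camera images.
- carrier: Loose carrier on the bench, 0.45 kg. White block 56 mm (x) by 210 mm (y), 50 mm tall incl. a blue 8 mm base (130 mm along x in the middle), two round wells in its top, a portal handle over the middle: 10 mm steel uprights at x = -54 and +54 mm carry a black bar. Origin: centre of the underside; x along the bar, y along the row of wells, z up. Turned up to 0.4 rad about z.
- carrier_grip (a point): Middle of the carrier's handle bar, 150 mm above the carrier's underside, straight over its centre and its balance point. The bar is flat-sided, 18 mm thick (carrier y), 22 mm tall, 120 mm long along carrier x, with 88 mm free between the uprights; open space all round and about 90 mm free beneath it.
- well_left (a point): Centre of the floor of the well at carrier y = +80 mm. The floor is 8 mm above the carrier's underside; the mouth is 42 mm higher, 28 mm in diameter, with a 3 mm chamfer. A rod stands in it with its top 110 mm above the carrier's underside, 29 mm below the handle bar's underside.
- well_right (a point): Centre of the floor of the other, identical well at carrier y = -80 mm.
- rack: Grey rack fixed to the bench, 56 mm (x) by 180 mm (y), 30 mm tall, three round holes of 24 mm diameter at y = -60, 0, +60 mm, their floor 5 mm above the bench. Each holds one rod; which is where varies. Rack and carrier may swap sides (robot's left or right). Origin: centre of the underside; turned up to 0.4 rad about z.
- rod_a: Black guide rod, 102 mm tall, standing upright in a hole of the rack. Straight cylinder, 20 mm diameter, from the foot to 92 mm up (rim of the foot chamfered 3 mm), then a steel stud of 14 mm diameter, 10 mm tall. About 70 g. Origin: centre of its foot; z runs up along the rod.
- rod_b: The other, identical black guide rod, 102 mm tall, standing upright in a hole of the rack. Straight cylinder, 20 mm diameter, from the foot to 92 mm up (rim of the foot chamfered 3 mm), then a steel stud of 14 mm diameter, 10 mm tall. About 70 g. Origin: centre of its foot; z runs up along the rod.
- rod_brass: Gold-coloured brass rod of the same shape, which stays in the rack, 102 mm tall, standing upright in a hole of the rack. Straight cylinder, 20 mm diameter, from the foot to 92 mm up (rim of the foot chamfered 3 mm), then a steel stud of 14 mm diameter, 10 mm tall. About 70 g. Origin: centre of its foot; z runs up along the rod.
- jar: White cosmetic jar with a gold cap, 56 mm diameter, 50 mm tall; origin at the centre of its underside. Leave alone.
- carton: Flat cardboard carton, 100 x 160 x 30 mm; origin at the centre of its underside. Leave alone.
- star_knob: Black five-lobed clamping knob, about 48 mm across, 41 mm tall with its steel stud pointing up; origin at the centre of its underside. Leave alone.
- cap_a: Gold domed bottle cap, 38 mm diameter, 34 mm tall; origin at the centre of its underside. Leave alone.
- cap_b: Another such gold cap. Leave alone.
Not all that is in view belongs to the job. Leave any pink look-alike of the rod_b alone.

How it is judged:
By the outcome, as a careful person would: the job done as asked, in the order asked, and still so for the second after the job is handed in, while the arm keeps its last pose, push and grip.
It also fails if it takes over 72 s, if anything falls off the work surface, if the arm or the gripper's body presses on something with over 40 N, if the wrist force passes 120 N, or if a joint passes its speed limit or range.

## Robot

A 7-joint arm with a two-finger parallel gripper is mounted at the origin on the work surface. World frame = base frame: x ahead of the robot, y to its left, z up, the work surface at z = 0. Lengths are in m, angles in rad, forces in N, time in s.
With the tool pointing down it reaches from about 0.4 to 0.9 m from the base axis. Payload 5.5 kg.
Tool frame: the origin (TCP) lies between the finger pads; the fingertips stand 8 mm ahead of it and the grasp point (between the pads) lies 11 mm behind it; z points along the fingers, y is the line along which they close (so a half turn about z gives the same grasp; the last joint's range is limited). The gripper opens to 92 mm and grips with 3 to 60 N. Pads are 19 mm wide; open, the fingers measure 130 mm over their backs; the gripper's body (75 mm by 190 mm) begins 47 mm behind the grasp point.
Start: joints at [1.397, 0.501, -0.427, 1.55, 0.221, 1.138, -0.21], TCP at [0.275, -0.589, 0.235] pointing down, gripper open.
Joint ranges: [-2.88, 2.88], [-0.31, 2.03], [-1.54, 1.56], [0.2, 2.42], [-1.41, 4.55], [0.19, 2.02], [-2.57, 2.57]. Speed limits (rad/s): [2.57, 2.57, 3.14, 3.14, 3.14, 3.14, 3.14].

## Interface

Orientations are given as a 3x3 rotation matrix whose columns are the frame's x, y, z axes.
In Python, from plant import env gives the robot as it stands. The module is installed in compiled form; this text tells all that it offers. Calls block until the motion is done:
- env.movep(position, orientation): joint-space move of the TCP to a pose.
- env.move_l(position, frame=None, velocity=0.15, until_force=None): straight line of the TCP; frame=None keeps the orientation; velocity is the mean speed in m/s. With until_force (N) it stops when the force on the tool has changed by that much, and returns True; else False.
- env.movej(angles): joint-space move.
- env.set_gripper(opening, strength=None): finger opening in m; strength is the grip in N (None keeps the last); returns when the fingers have stopped.
- env.pause(seconds).
- env.inverse_kinematics(position, orientation): joint angles nearest the present ones, or None.
- env.observe(): the state.
- env.grab_frame(name): name is "scene" or "top" or "wrist"; returns a dict with "img" (400x640x3 uint8, red, green, blue), "K" (3x3 intrinsics, pixels), "k1" (the pictures are not rectified: a ray, as slopes to the right and down, at radius r is drawn at 1 + k1 r^2 times it, then the intrinsics apply), "camera_from_world" (4x4, takes a point from world to camera coordinates); the wrist camera has in their place "tool_from_camera" (4x4, takes a point from camera to tool coordinates, whose origin is the TCP and whose axes are the flange's). Camera axes: x right, y up, looking along -z (the intrinsics and any distortion apply to the point x, -y, -z); pixel columns grow to the right and rows downward; lengths in m; the calibration is good to about 2 mm. A picture is of the moment at which its call begins: read the wrist's pose just before it. There is no depth.
A pose or a line that the arm cannot do raises env.IKError and nothing moves.
- env.close_job(): hands the job in; it is judged then, once.
The state is a dict: "time": time; "qpos": joint angles; "dq": joint speeds; "joint_efforts": joint torques, N m; "eef_pos": TCP position; "eef_rot": TCP orientation; "force": force on the tool from outside, world axes, zero at the start; "torque": the same for the moment, N m; "gripper_width": finger opening in m; "grip_force": force on a finger pad.
Only numpy, scipy, OpenCV 4.12 (cv2) and the standard library are available. Lean on these libraries where they do the work, as an engineer would, in place of code of your own. Each camera call takes 0.05 s, during which the arm holds its last target. There are 200 camera calls.

## Working session

There is one attempt and no reset: what is moved stays moved. The work goes in short steps, each a Python script; the robot and the scene stay as the last script left them, time stands still between calls to the robot, and variables do not carry over. Pictures are saved under pics/ and viewed, at most 10 in all, crops included, and the job is handed in when it is done.

```bash
mkdir -p pics
cat > h.py <<'E'
import numpy as np, cv2
from plant import env
def cam(name):
    s=env.observe(); f=env.grab_frame(name)
    if name=="wrist":
        T=np.eye(4); T[:3,:3]=s["eef_rot"]; T[:3,3]=s["eef_pos"]
        f["wfc"]=T@np.array(f["tool_from_camera"])
    else: f["wfc"]=np.linalg.inv(f["camera_from_world"])
    return f
def rays(f,uv):
    D=np.array([f["k1"],0,0,0,0.])
    p=cv2.undistortPoints(np.array(uv,float).reshape(-1,1,2),np.array(f["K"]),D).reshape(-1,2)
    d=np.c_[p[:,0],-p[:,1],-np.ones(len(p))]@f["wfc"][:3,:3].T
    return f["wfc"][:3,3],d
def onplane(f,uv,z):
    o,d=rays(f,uv); return o+d*((z-o[2])/d[:,2])[:,None]
def proj(f,P):
    P=np.atleast_2d(P); C=np.linalg.inv(f["wfc"]); p=P@C[:3,:3].T+C[:3,3]
    q=np.c_[p[:,0],-p[:,1]]/-p[:,2:3]; r2=(q**2).sum(1,keepdims=True); q=q*(1+f["k1"]*r2)
    K=np.array(f["K"]); return q*[K[0,0],K[1,1]]+K[:2,2]
def save(f,n): cv2.imwrite("pics/"+n,cv2.cvtColor(f["img"],cv2.COLOR_RGB2BGR))
def down(a): # tool y axis at yaw a
    y=np.array([np.cos(a),np.sin(a),0]); z=np.array([0,0,-1.]); return np.c_[np.cross(y,z),y,z]
E
python3 - <<'E'
from h import *
s=env.observe(); print(s["time"],s["eef_rot"],s["force"])
for n in("top","scene"):
    f=cam(n); save(f,n+"0.png"); print(n,f["wfc"].round(3).tolist(),f["k1"],np.array(f["K"]).tolist())
E
```

```text
0.0 [[ 9.06091550e-01  4.23080862e-01 -8.28711767e-04]
 [ 4.23081673e-01 -9.06089814e-01  1.77403058e-03]
 [-3.28903899e-07 -1.95804688e-03 -9.99998083e-01]] [-0.14774148 -0.88725048 -0.85093564]
top [[0.011, 0.996, -0.087, 0.493], [-1.0, 0.011, 0.004, 0.004], [0.005, 0.087, 0.996, 1.12], [0.0, 0.0, 0.0, 1.0]] -0.01818809844211473 [[426.26795646508043, 0.0, 322.8781475945817], [0.0, 426.26795646508043, 195.94270618983325], [0.0, 0.0, 1.0]]
scene [[-0.489, -0.546, 0.68, 1.243], [0.872, -0.31, 0.378, 0.35], [0.004, 0.778, 0.628, 0.716], [0.0, 0.0, 0.0, 1.0]] -0.06431891149064274 [[461.99009568604197, 0.0, 327.50288747101257], [0.0, 461.99009568604197, 193.39314107012194], [0.0, 0.0, 1.0]]
```

View pics/top0.png

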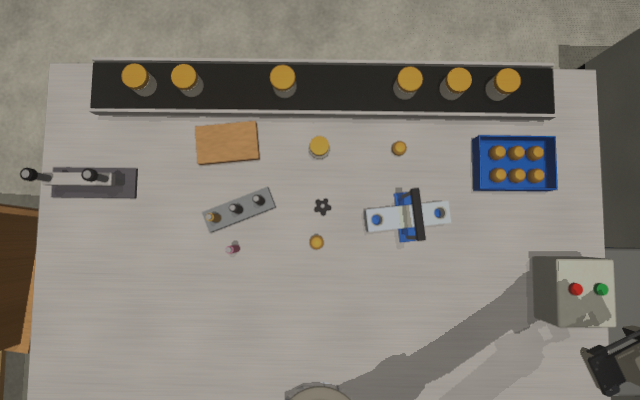

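View pics/scene0.png

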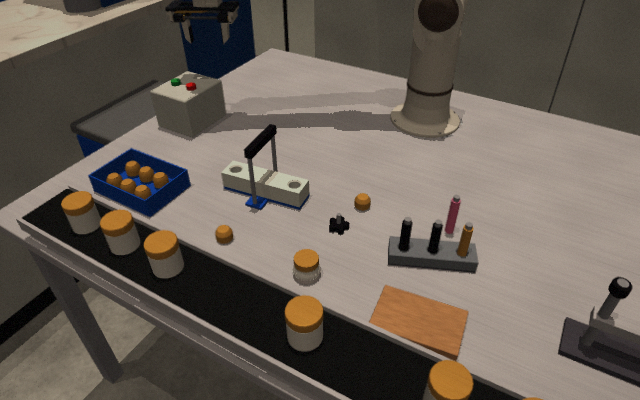

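Both views show the same layout. In the top view the rack is at about (239,210), with brass at (212,217) and the blacks at (236,209) and (259,200). A pink rod stands at (232,248). The carrier is at about (408,216), with wells near (377,219) and (440,213) and its bar from (415,190) to (420,240). I'll compute coarse positions, then look closer with the wrist camera.

Run:
```python
from h import *
f=cam("top")
st=onplane(f,[(212,216),(235,208),(257,199)],.107); w=onplane(f,[(377,219),(440,213)],.05)
bar=onplane(f,[(415,190),(420,240)],.16); pk=onplane(f,[(232,247)],.05)
print("studs",st.round(3).tolist(),"wells",w.round(3).tolist(),"bar mid",bar.mean(0).round(3),"pink",pk.round(3))
for n,c in(("rack",st.mean(0)),("carr",w.mean(0))):
    r=(st[2]-st[0]) if n=="rack" else (w[1]-w[0])
    a=np.arctan2(r[1],r[0])+np.pi/2      # closing axis along the thing's x
    sols=[]
    for aa in(a,a+np.pi):
        q=env.inverse_kinematics([c[0],c[1],.40],down(aa)); print(n,aa,None if q is None else np.round(q,2))
T=np.array(env.grab_frame("wrist")["tool_from_camera"]); print(T.round(3).tolist())
```

```text
studs [[0.531, 0.262, 0.107], [0.551, 0.208, 0.107], [0.573, 0.156, 0.107]] wells [[0.53, -0.137, 0.05], [0.547, -0.296, 0.05]] bar mid [ 0.537 -0.214  0.16 ] pink [[0.456 0.224 0.05 ]]
rack 0.37509757709411806 [ 0.46  0.53 -1.3   1.46  0.51  1.53 -0.44]
rack 3.516690230683911 None
carr 0.10525449954482458 [ 1.05  0.36 -0.94  1.49  0.29  1.44  0.2 ]
carr 3.2468471531346177 [-0.58  0.52  1.36  1.54 -0.51  1.49 -2.24]
[[-0.0, 0.954, 0.298, 0.08], [1.0, 0.0, 0.0, -0.001], [0.0, 0.298, -0.954, -0.149], [0.0, 0.0, 0.0, 1.0]]
```

Run:
```python
from h import *
import pickle
for n,c,a in(("carr",[.5385,-.2165],.105),("rack",[.552,.208],.375)):
    R=down(a); env.movep(np.array([*c,.35])+.045*R[:,0],R); env.pause(.3)
    f=cam("wrist"); save(f,n+"1.png"); pickle.dump(f,open(n+".pkl","wb"))
print(env.observe()["time"],np.array(f["K"])[0,0])
```

```text
4.2917 358.76509501372834
```

View pics/carr1.png

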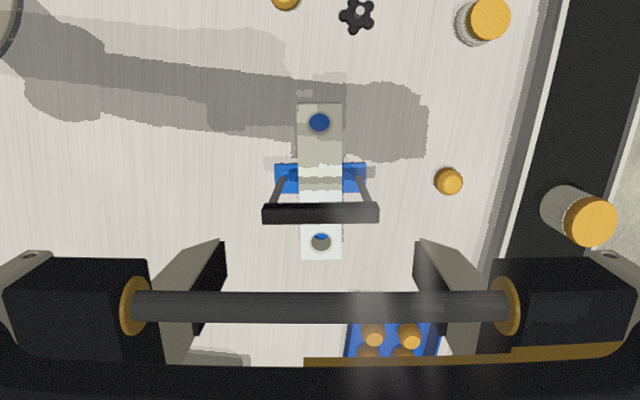

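View pics/rack1.png

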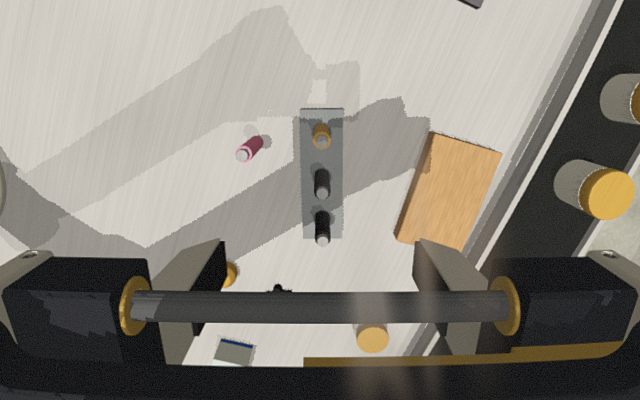

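The wrist views put the wells at about (319,122) and (320,242), the bar at (262–379, ~205–222), and the studs at about (321,142) brass, (322,190) and (322,240) black. The pink rod is at (245,152), off the rack. I'll refine these on one enlarged composite.

Run:
```python
from h import *
import pickle
c=pickle.load(open("carr.pkl","rb"));r=pickle.load(open("rack.pkl","rb"))
P=[]
for v0 in(122,242):
    x0,y0=300,v0-18; im=c["img"][y0:y0+36,x0:x0+42]; hsv=cv2.cvtColor(im,cv2.COLOR_RGB2HSV)
    m=((hsv[...,1]>110)|(hsv[...,2]<125)).astype(np.uint8)
    k=max(cv2.findContours(m,cv2.RETR_EXTERNAL,cv2.CHAIN_APPROX_NONE)[0],key=lambda k:cv2.contourArea(k) if k[:,0,0].min()>2 else 0)
    (u,v),rad=cv2.minEnclosingCircle(k); e=cv2.boundingRect(k); print("well",u+x0,v+y0,rad,e); P.append((u+x0,v+y0))
w=onplane(c,P,.05); print(w.round(4).tolist(),np.linalg.norm(w[0]-w[1]))
# bar: dark blob, ends
im=c["img"].max(2)[190:232,240:400]; m=(im<60).astype(np.uint8)
k=max(cv2.findContours(m,cv2.RETR_EXTERNAL,cv2.CHAIN_APPROX_NONE)[0],key=cv2.contourArea); x,y,ww,hh=cv2.boundingRect(k); print("bar bbox",x+240,y+190,ww,hh)
b=onplane(c,[(x+240,y+190.),(x+240+ww,y+190.)],.161); print("bar far top edge",b.round(4).tolist(),np.linalg.norm(b[0]-b[1]))
a=cv2.resize(c["img"][95:265,255:385],None,fx=3.5,fy=3.5,interpolation=cv2.INTER_CUBIC)
d=cv2.resize(r["img"][100:250,292:352],None,fx=4,fy=4,interpolation=cv2.INTER_CUBIC)
o=np.zeros((600,760,3),np.uint8); o[:a.shape[0],:a.shape[1]]=a; o[:d.shape[0],480:480+d.shape[1]]=d
cv2.imwrite("pics/z.png",o[...,::-1])
```

```text
well 318.8333339691162 122.83333396911621 10.865436553955078 (9, 8, 21, 21)
well 320.5 242.0 9.013978004455566 (12, 10, 18, 16)
[[0.5281, -0.1353, 0.05], [0.5469, -0.2945, 0.05]] 0.16032881692516351
bar bbox 262 202 71 22
bar far top edge [[0.479, -0.2072, 0.161], [0.549, -0.1999, 0.161]] 0.07041913634525473
```

View pics/z.png

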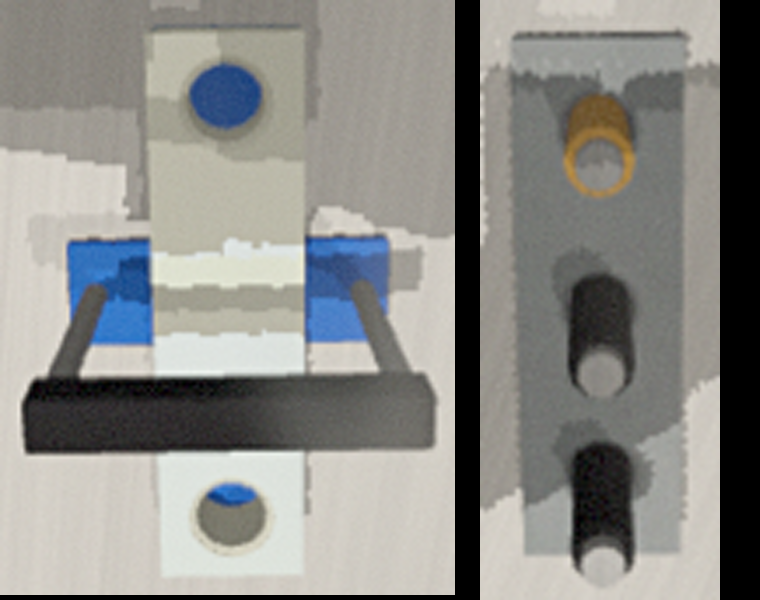

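Run:
```python
from h import *
import pickle
c=pickle.load(open("carr.pkl","rb"));r=pickle.load(open("rack.pkl","rb"))
w=onplane(c,[(319.2,123.8),(320.9,242.9)],.05); b=onplane(c,[(320.4,206.6)],.161)
s=onplane(r,[(321.6,140.4),(321.9,192.9),(322.4,241.1)],.107)
print(w.round(4).tolist(),np.linalg.norm(w[0]-w[1]),w.mean(0),b)
print(s.round(4).tolist(),np.linalg.norm(np.diff(s,axis=0),axis=1))
cn=onplane(r,[((512-480)/4+292,100+35/4),((684-480)/4+292,100+35/4),((683-480)/4+292,100+553/4),((524-480)/4+292,100+553/4)],.03)
print("rack",cn.mean(0),np.linalg.norm(np.diff(cn,axis=0),axis=1))
for x,y in((w[0],w[1]),(s[0],s[2]),((cn[0]+cn[1])/2,(cn[2]+cn[3])/2)):
    d=y-x; print("a",np.arctan2(d[1],d[0])+np.pi/2)
t=cam("top"); print(proj(t,np.r_[w,s]).round(1).tolist())
```

```text
[[0.5287, -0.1365, 0.05], [0.5476, -0.2958, 0.05]] 0.16049211586860462 [ 0.53815253 -0.21613992  0.05      ] [[ 0.53712629 -0.20595509  0.161     ]]
[[0.5288, 0.2721, 0.107], [0.5511, 0.2165, 0.107], [0.5736, 0.1609, 0.107]] [0.05990736 0.05998283]
rack [0.55228963 0.21614835 0.03      ] [0.05491747 0.1796638  0.05653811]
a 0.11798050613663724
a 0.3828710427576232
a 0.38568876360293514
[[376.7, 219.6], [439.9, 212.7], [207.8, 216.8], [231.5, 207.7], [255.1, 198.6]]
```

Measurements are consistent: stud spacing 59.9 and 60.0 mm, rack centre within about 1 mm of the stud row, well spacing 160.5 mm, and the bar's top strip over the well midpoint. Next I'll pick the first rod.

```bash
cat > go.py <<'E'
from h import *
AR,AC=.384,.118
def pick(xy):
    env.set_gripper(.05,20)
    env.movep([*xy,.17],down(AR)); env.move_l([*xy,.069],velocity=.12)
    env.set_gripper(.0,20); s=env.observe(); print("grip",s["gripper_width"],s["grip_force"],s["eef_pos"])
    env.move_l([*xy,.25],velocity=.2); print("w",env.observe()["gripper_width"])
def place(xy):
    env.movep([*xy,.25],down(AC)); env.move_l([*xy,.13],velocity=.2); env.pause(.2)
    hit=env.move_l([*xy,.0725],velocity=.05,until_force=6); s=env.observe()
    print("hit",hit,s["eef_pos"],s["force"],s["time"]); return s["eef_pos"][2]
E
python3 - <<'E'
from go import *
pick((.5736,.1609))
z=place((.5476,-.2958))
f=cam("wrist"); save(f,"w1.png"); save(cam("scene"),"s1.png")
E
```

```text
grip 0.019415426388408992 19.994926750659943 [0.57372599 0.1608867  0.06919323]
w 0.01957028656743542
hit False [ 0.54787327 -0.29585933  0.07286491] [-0.43023319  0.50039467 -0.72811864] 12.5833
```

View pics/s1.png

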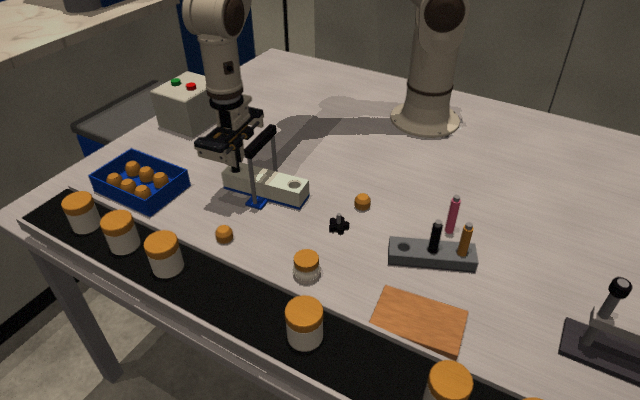

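The scene view shows the first rod in the far well (around (237,165)) under the gripper, with an empty rack hole at (403,246). It went in without contact. I'll release it and place the second rod.

Run:
```python
from go import *
env.set_gripper(.05,20); env.move_l([.5476,-.2958,.25],velocity=.2)
pick((.5511,.2165))
z=place((.5287,-.1365))
if z<.075:
    env.set_gripper(.05,20); env.move_l([.5287,-.1365,.25],velocity=.2)
    R=down(AC); env.movep(np.array([.538,-.216,.35])+.045*R[:,0],R); env.pause(.3)
    import pickle; f=cam("wrist"); pickle.dump(f,open("c2.pkl","wb"))
    o=cv2.resize(f["img"][90:270,240:400],None,fx=3.3,fy=3.3,interpolation=cv2.INTER_CUBIC); cv2.imwrite("pics/z2.png",o[...,::-1])
print(env.observe()["time"])
```

```text
grip 0.019573973865103213 19.9961619079113 [0.55123843 0.21650799 0.0692034 ]
w 0.01952209106125168
hit False [ 0.52897658 -0.13653224  0.07279866] [-0.19030991 -0.58132986 -0.67120905] 22.7333
25.3167
```

View pics/z2.png

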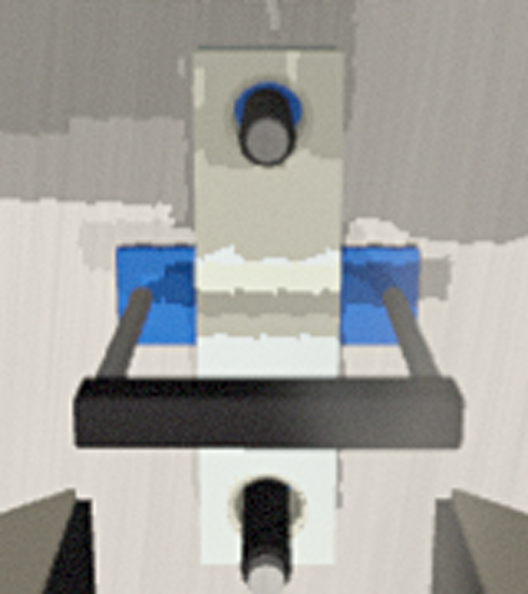

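The view shows both rods standing in their wells, with studs at about (320.6,132.4) and (320.3,263.6). I'll check that they are seated at z = 0.110 and then grip the handle.

Run:
```python
from go import *
import pickle
f=pickle.load(open("c2.pkl","rb"))
print(onplane(f,[(320.6,132.4),(320.3,263.6)],.110).round(4).tolist())
g=lambda u,v:((u+.5)/3.3-.5+240,(v+.5)/3.3-.5+90)
b=onplane(f,[g(80,407),g(457,407),g(76,446),g(460,446)],.161); print("bar",b.round(4).tolist(),b.mean(0))
for a in(AC+np.pi/2,AC-np.pi/2):
    q=[env.inverse_kinematics([.538,-.216,z],down(a)) for z in(.25,.139)]; print(a,[None if k is None else k.round(2) for k in q])
```

```text
[[0.5282, -0.1377, 0.11], [0.5465, -0.2934, 0.11]]
bar [[0.4806, -0.2174, 0.161], [0.5939, -0.2039, 0.161], [0.4802, -0.2303, 0.161], [0.5969, -0.2163, 0.161]] [ 0.5379127  -0.21698258  0.161     ]
1.6887963267948964 [array([ 1.26,  0.79, -1.43,  1.7 ,  0.79,  1.38,  1.39]), array([ 1.2 ,  0.88, -1.29,  1.8 ,  0.92,  1.22,  1.31])]
-1.4527963267948967 [array([ 0.92,  0.43, -0.76,  1.71,  0.32,  1.14, -1.38]), array([ 0.85,  0.55, -0.68,  1.81,  0.42,  0.93, -1.46])]
```

Both rods seat at z = 0.110 over their wells, and the bar centre is at (0.538, -0.2165) with a yaw of about 0.118. Next I grip and lift.

Run:
```python
from go import *
xy=(.538,-.2165); R=down(AC-np.pi/2)
env.set_gripper(.07,20); env.movep([*xy,.25],R); print(env.move_l([*xy,.139],velocity=.1,until_force=15))
s=env.observe(); print(s["eef_pos"]); env.set_gripper(.0,55); s=env.observe(); print(s["gripper_width"],s["grip_force"],s["force"])
env.move_l([*xy,.239],velocity=.05); env.pause(1.)
s=env.observe(); print(s["eef_pos"],s["gripper_width"],s["force"],s["torque"],abs(s["dq"]).max(),s["time"])
save(cam("scene"),"s2.png")
```

```text
False
[ 0.53861482 -0.21660461  0.13971368]
0.01752450531086261 54.99957740306854 [ 0.22654927 -1.65658646 -0.46903751]
[ 0.5380002  -0.21647808  0.23898637] 0.01782600751297921 [ 0.89981765 -0.32432555 -4.53105038] [0.00897035 0.07082948 0.02102042] 0.0013562475312923815 32.4333
```

View pics/s2.png

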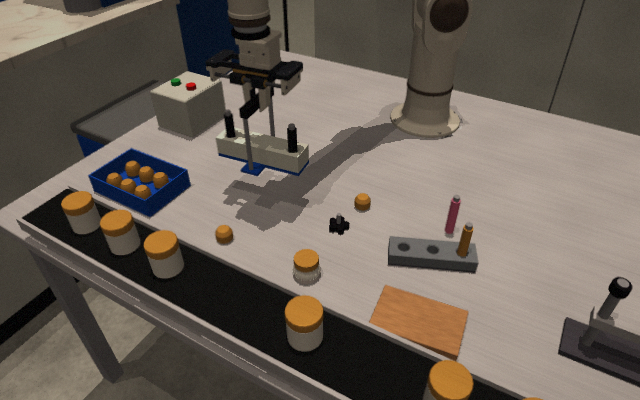

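The scene view shows the carrier lifted and level, with its base near (262,160), clear of its shadow. Both rods stand in the wells at (230,124) and (292,138), and the brass and pink rods and the other items are untouched.

```bash
python3 -c "
from plant import env
print(env.close_job())"
```

```text
the job is handed in; nothing more can be done
None
```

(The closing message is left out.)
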